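# Fill the measuring cup from the chocolate-ball dispenser

### The job

Without lifting or tipping it, push the steel measuring cup along the counter until it stands under the open end of the dispenser's chute. Then press the paddle of the dispenser's rocking lever all the way down, so that its other end lifts the gate, and keep it down until all three chocolate balls have rolled into the cup; then let the paddle come back up so that the gate shuts. Leave the filled cup standing there, do not touch the balls with the gripper, and leave everything else on the counter where it is.

Things in the scene. Friction and masses are not known exactly. Their poses are not given: they have to be found in the camera images.
- dispenser: Fixed gravity dispenser: bamboo body (140 x 90 mm, 52 mm high) carrying an inclined clear-walled chute, a steel gate and a rocking lever. Origin: on the counter below the chute's open lower end (lip). x runs back from the lip along the chute, z up. Body front face at x = 30 mm; gate posts at x = 50 (186 mm high), lever axle at x = 120 (135 mm high), low foot ends at x = 230. Yaw varies.
- lip (a point): Middle of the chute floor's open lower edge, 62 mm above the counter. The floor rises from here at 8 degrees to a closed end 168 mm back. Chute 43 mm wide outside, 33 mm inside; its walls are 12 mm high for the first 36 mm (top 75 to 80 mm above the counter), then 34 mm.
- drop (a point): Point on the counter 25 mm in front of the lip, on the chute's centre line: the cup's centre belongs above it. The chute's underside is 58 mm above the counter, so the 50 mm high cup passes under it. Balls roll off slowly and fall between the lip and about 45 mm in front of it. A cup pushed right against the bamboo body also catches them.
- paddle (a point): Centre of the top of the lever's paddle, a flat steel plate 45 mm (along the chute) by 86 mm (across) at the lever's rear end, 200 mm behind the lip and 146 mm above the counter when up; 80 mm from the axle. Pressed fully it comes down about 35 mm, its free rear edge lowest. Free space above and below. About 2 N to start, 5 N fully down; a spring returns it.
- lever (a joint): Angle of the rocking lever, rad: 0 = paddle up, gate shut; 0.45 = paddle fully down against its stop, gate fully lifted. The balls can pass from about 0.36.
- gate (a joint): Lift of the gate, m: a 30 mm wide, 3 mm thick steel plate standing across the chute 50 mm behind the lip; 0 = shut, 0.030 = fully lifted. It follows the lever.
- cup_mid (a point): Centre of the steel measuring cup, half-way up (25 mm above its underside), on its axis.
- cup: Steel measuring cup, round and straight-sided, outside diameter 90 mm, height 50 mm, wall 3 mm, open at the top, about 110 to 180 g, loose on the counter. Origin: centre of its underside, z up. A flat handle 16 mm wide and 3 mm thick leaves the rim 46 to 49 mm above the counter along the cup's -x axis, reaching to 122 mm from the cup's axis.
- ball1_center (a point): Centre of a dark brown drinking-chocolate ball, 28 mm across, 15 g, waiting in the chute behind the gate, first in the row.
- ball2_center (a point): Centre of a dark brown drinking-chocolate ball, 28 mm across, 15 g, waiting in the chute behind the gate, second in the row.
- ball3_center (a point): Centre of a dark brown drinking-chocolate ball, 28 mm across, 15 g, waiting in the chute behind the gate, last in the row.
- ball1: The same ball as ball1_center; this point lies on its surface and turns with it.
- ball2: The same ball as ball2_center; this point lies on its surface and turns with it.
- ball3: The same ball as ball3_center; this point lies on its surface and turns with it.
- clear_lid: Bystander: clear plastic blender lid lying upside down, 110 mm across, 18 mm high, loose. Origin: centre of its underside.
- seal: Bystander: green silicone blender seal, a flat ring 92 mm across, 6 mm thick, loose. Origin: centre of its underside.
- mug: Bystander: white mug, 80 mm across, 90 mm high, handle along its +y, loose. Origin: centre of its underside.
- jar: Bystander: small amber spice jar with a steel cap, 52 mm across, 85 mm high, loose. Origin: centre of its underside.
- spoon: Bystander: wooden spoon lying on the counter, 260 mm long along its x axis, loose. Origin: middle of its length, on the counter.
- jug: Bystander: glass blender jug with a handle, about 130 mm across at the rim, 200 mm high, loose. Origin: centre of its underside.
- screwdriver1: Bystander: screwdriver with a long dark wooden handle (100 mm) standing handle up in the slot of a bamboo rack 105 mm high. Origin: lower end of its handle, on the rack's top.
- screwdriver2: Bystander: screwdriver with a stubby black handle (85 mm) standing in the same rack. Origin: lower end of its handle, on the rack's top.

How it is judged:
By the outcome, as a careful person would: the job done as asked, in the order asked, and still so for the second after the job is handed in, with the robot touching nothing.
It also fails if it takes over 54 s, if anything falls off the work surface, if the arm or the gripper's body presses on something with over 40 N, if the wrist force passes 120 N, or if a joint passes its speed limit or range.

### The arm

A 7-joint arm with a two-finger parallel gripper is mounted at the origin on the work surface. World frame = base frame: x ahead of the robot, y to its left, z up, the work surface at z = 0. Lengths are in m, angles in rad, forces in N, time in s.
With the tool pointing down it reaches from about 0.35 to 0.9 m from the base axis. Payload 8.1 kg.
Tool frame: the origin (TCP) lies on the centre line of the jaws, within the pads' length; the fingertips stand 19 mm ahead of it and the grasp point (between the pads) is the TCP; z points along the fingers, y is the direction in which the jaws open and shut (so a half turn about z gives the same grasp; the last joint's range is limited). The gripper opens to 92 mm and grips with 3 to 60 N. Pads are 19 mm wide; open, the fingers measure 130 mm over their backs; the gripper's body (75 mm by 190 mm) begins 47 mm behind the grasp point.
Start: joints at [1.176, 0.434, 0.025, 1.573, -0.012, 1.134, -0.075], TCP at [0.18, -0.599, 0.222] pointing down, gripper open.
Joint ranges: [-2.62, 2.62], [-0.44, 2.09], [-1.27, 1.32], [0.08, 2.57], [-1.32, 4.46], [0.12, 2], [-2.74, 2.74]. Speed limits (rad/s): [2.22, 2.22, 3.01, 3.01, 3.14, 3.14, 3.14].

### API

Orientations are given as a rotation vector (axis times angle).
In Python, from cell import monitor, imaging, workorder, outline_of gives the robot as it stands.
- The arm moves only by the tool move_arm, never from a script. Its argument "series" is a list of rows, each a list of 6 numbers: the shift along the world's x, y, z in cm, then the turn, a rotation vector about the world's x, y, z in degrees. A call has 1 to 8 rows; each row shifts and turns the commanded pose from where the row before left it; what a row does not reach is not made up. A row lasts 1/10 s, in which the tool goes at most 50 mm and 8.59 degrees, less where a joint would pass 70% of its speed; a pose out of reach is approached as far as the arm can. A call with a gripper value outside its range is refused whole. "grip" is the opening, from 0 (shut) to 1 (fully open), set as the call begins (left out, the last holds). The fingers move at their own pace and stop on an object; "force" is the grip in N (left out, the last holds). Time passes only in rows, so rows that do not move let the fingers close. It gives the time, the measured TCP pose, the force and the opening at its end, in the units of the state.
- monitor.observe(): the state, without advancing time (a new reading comes with each control period).
- imaging.get_image(name): name is "side" or "top" or "wrist"; returns a dict with "color" (420x560x3 uint8, red, green, blue), "fx", "fy", "cx", "cy" (pixels), "rvec" (rotation vector, rad) and "tvec" (3), from world to camera coordinates, as OpenCV has them; the wrist camera has in their place "mount" (4x4, takes a point from camera to tool coordinates, whose origin is the TCP and whose axes are the flange's). Camera axes: x right, y down, z forward; pixel columns grow to the right and rows downward; lengths in m; the calibration is good to about 2 mm. A picture is of the moment at which its call begins: read the wrist's pose just before it. There is no depth.
- workorder.sign_off(): hands the job in, once; it reports no verdict.
Trained networks look in the newest picture that a camera, given by its name, has taken for a name from the list of things; names that differ only in an ending like _2 or _b are one class to them, and where a whole thing is asked for, a point or a joint stands for the part that bears it (a point fixed in the world has none). Each returns a list of dicts, best first, with "p" (0 to 1); they miss things now and then, are a little off and sometimes report something else, mostly with a low value. They report only what shows in the picture. A call takes as long as a camera call.
- outline_of(camera, thing): "mask" (420x560 bool, what is visible of it) and "rect" ([left, top, width, height] in pixels, round what is visible of it).
The state is a dict: "clock": time; "joints": joint angles; "dq": joint speeds; "joint_efforts": joint torques, N m; "position": TCP position; "ee_rot": TCP orientation; "force": force on the tool from outside, world axes, zero at the start; "ft_torque": the same for the moment, N m; "width": opening from 0.0 (shut) to 1.0 (fully open).
Only numpy, scipy, OpenCV 4.12 (cv2) and the standard library are available. Lean on these libraries where they do the work, as an engineer would, in place of code of your own. Each camera call takes 0.05 s, during which the arm holds its last target. There are 200 camera calls.

## Working session

There is one attempt and no reset: what is moved stays moved. The work goes in short steps, Python scripts to look and compute and a tool call to move; the robot and the scene stay as the last step left them, time stands still between calls to the robot, and variables do not carry over. Pictures are saved under pics/ and viewed, about 8 in all and at most 12, crops included, and the job is handed in when it is done.

Besides the shell and the picture viewer there is one more tool, called after "Emit:" as name([rows], argument=value, ...), one row to a line, values as JSON. move_arm: Moves the arm, as the interface text tells. Its arguments: {"type":"object","properties":{"series":{"type":"array"},"grip":{"type":"number"},"force":{"type":"number"}},"required":["series"]}

```bash
mkdir -p pics
cat > h.py <<'E'
import numpy as np, cv2
from cell import monitor, imaging, workorder, outline_of
def ray(im,u,v):
    R=cv2.Rodrigues(np.array(im["rvec"],float))[0]; t=np.array(im["tvec"],float).ravel()
    return -R.T@t, R.T@np.array([(u-im["cx"])/im["fx"],(v-im["cy"])/im["fy"],1])
def onz(im,u,v,z):
    o,d=ray(im,u,v); return o+d*(z-o[2])/d[2]
def proj(im,P):
    return cv2.projectPoints(np.array(P,float).reshape(-1,3),np.array(im["rvec"],float),np.array(im["tvec"],float),np.array([[im["fx"],0,im["cx"]],[0,im["fy"],im["cy"]],[0,0,1.]]),None)[0].reshape(-1,2)
def save(im,n): cv2.imwrite("pics/"+n,im["color"][:,:,::-1])
E
python3 - <<'E'
from h import *
s=monitor.observe(); print(s["clock"],s["position"],s["ee_rot"],s["force"])
for c in("top","side"):
    im=imaging.get_image(c); save(im,c+"0.png"); o,_=ray(im,280,210); print(c,o.round(3))
    for n in("cup","dispenser","paddle","lever","gate","mug","jar","clear_lid","seal","spoon","jug","screwdriver1"):
        for r in outline_of(c,n)[:2]:
            m=r["mask"]; v,u=np.nonzero(m)
            if len(u): print(n,round(r["p"],2),r["rect"],u.mean().round(1),v.mean().round(1),onz(im,u.mean(),v.mean(),0).round(3))
E
```

```text
0.0 [ 0.17959484 -0.59808557  0.22151269] [-3.10666360e+00 -4.56392488e-01  6.15353708e-04] [-0.07040194  0.2450678   0.30904129]
top [ 0.316 -0.014  1.691]
cup 0.76 [329.1, 179.0, 29.2, 50.8] 342.5 197.6 [ 0.592 -0.266  0.   ]
dispenser 0.64 [412.9, 214.2, 63.7, 49.9] 448.2 239.8 [ 0.457 -0.604  0.   ]
dispenser 0.61 [158.0, 213.0, 81.4, 55.9] 198.3 240.5 [0.451 0.195 0.   ]
paddle 0.57 [164.1, 228.2, 18.4, 31.0] 170.3 244.3 [0.438 0.284 0.   ]
lever 0.64 [155.6, 219.9, 67.4, 39.8] 173.8 241.2 [0.448 0.273 0.   ]
mug 0.85 [248.4, 126.4, 33.1, 34.9] 265.8 144.7 [ 0.765 -0.018  0.   ]
mug 0.27 [159.4, 213.2, 78.1, 57.6] 197.9 240.5 [0.451 0.197 0.   ]
jar 0.49 [212.8, 137.1, 15.2, 24.5] 219.9 149.5 [0.748 0.132 0.   ]
clear_lid 0.74 [323.7, 142.3, 30.4, 34.7] 337.4 158.2 [ 0.722 -0.252  0.   ]
seal 0.83 [248.2, 242.0, 26.7, 30.3] 263.2 256.3 [ 0.401 -0.011  0.   ]
jug 0.69 [249.6, 126.4, 31.0, 36.2] 265.8 144.8 [ 0.765 -0.017  0.   ]
jug 0.24 [214.1, 136.5, 14.1, 23.2] 219.7 149.3 [0.749 0.132 0.   ]
screwdriver1 0.64 [94.2, 193.9, 17.1, 14.9] 102.8 199.6 [0.58  0.504 0.   ]
screwdriv
[... 974 characters left out ...]
0.1, 14.7, 35.3] 155.9 325.4 [0.646 0.381 0.   ]
clear_lid 0.93 [240.5, 176.8, 31.1, 18.2] 255.6 186.5 [ 0.717 -0.249  0.   ]
seal 0.71 [294.9, 250.5, 35.4, 24.3] 311.6 260.8 [ 0.394 -0.006  0.   ]
seal 0.31 [258.8, 272.7, 10.6, 10.3] 264.2 275.9 [0.488 0.111 0.   ]
spoon 0.61 [347.9, 197.8, 26.7, 52.0] 359.4 228.1 [ 0.316 -0.213 -0.   ]
spoon 0.46 [263.0, 260.8, 9.6, 3.3] 267.9 261.1 [0.505 0.056 0.   ]
jug 0.61 [342.1, 113.8, 45.2, 62.7] 360.6 142.2 [ 0.484 -0.746  0.   ]
jug 0.37 [149.5, 342.3, 21.2, 48.1] 160.1 362.5 [0.573 0.455 0.   ]
screwdriver1 0.76 [149.7, 309.3, 14.9, 35.4] 156.6 326.2 [0.643 0.382 0.   ]
screwdriver1 0.73 [150.3, 338.8, 20.3, 51.6] 159.9 361.8 [0.574 0.454 0.   ]
```

View pics/top0.png

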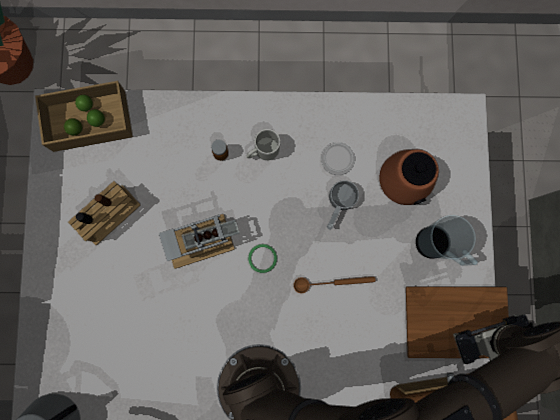

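View pics/side0.png

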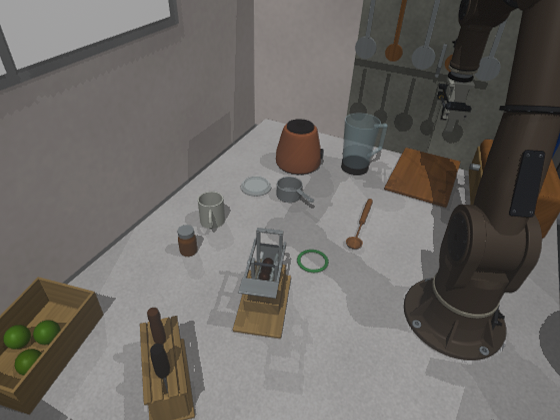

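The top view shows the cup at about (344,195) with its handle pointing to the robot. The dispenser runs from (170,243) to (258,228) with its chute opening to the right (-y), and the seal sits at (263,258). I'll zoom in to fit the dispenser.

Run:
```python
import cv2
a=cv2.imread("pics/top0.png")[200:280,150:280]; b=cv2.imread("pics/side0.png")[220:340,220:330]
a=cv2.resize(a,None,fx=6,fy=6,interpolation=cv2.INTER_CUBIC); b=cv2.resize(b,None,fx=5,fy=5,interpolation=cv2.INTER_CUBIC)
a=cv2.convertScaleAbs(a,alpha=1.5);b=cv2.convertScaleAbs(b,alpha=1.5)
cv2.imwrite("pics/tc.png",a);cv2.imwrite("pics/sc.png",b)
```

```text
(no output)
```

View pics/tc.png

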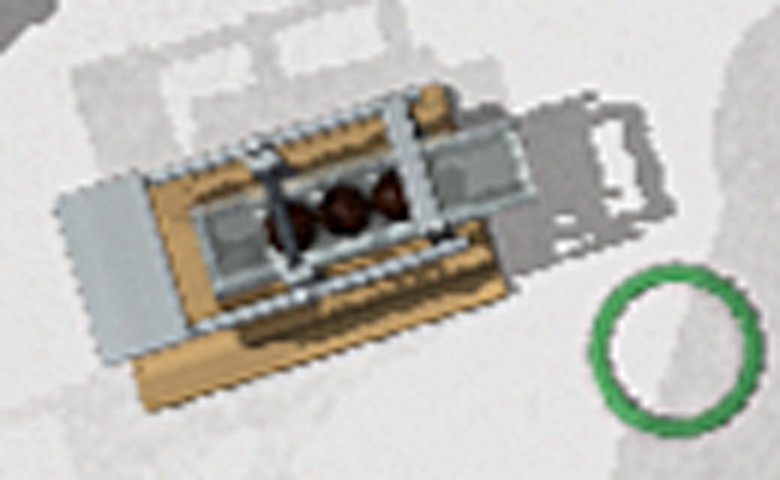

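View pics/sc.png

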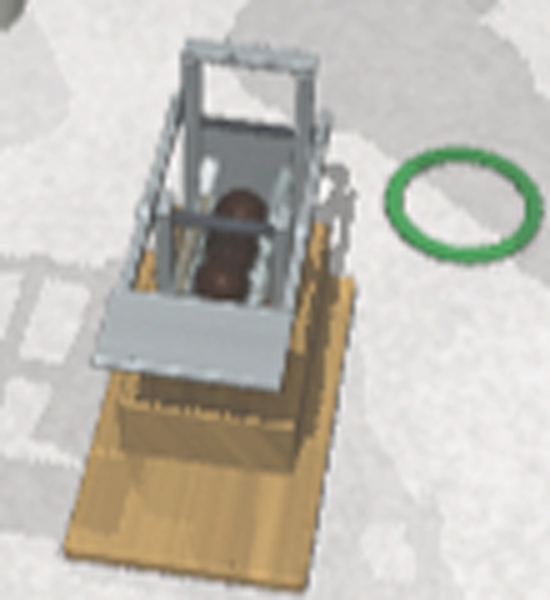

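```bash
cat > fit.py <<'E'
from h import *
from scipy.optimize import least_squares, minimize
def cupmask(im,p):
    x,y,a=p; m=np.zeros((1680,2240),np.uint8); t=np.linspace(0,2*np.pi,60)
    cyl=np.vstack([np.c_[x+.045*np.cos(t),y+.045*np.sin(t),0*t+z] for z in(0,.05)])
    c,s=np.cos(a),np.sin(a)
    h=np.array([[X,Y,z] for X in(-.04,-.122) for Y in(-.008,.008) for z in(.046,.049)])
    h=np.c_[x+c*h[:,0]-s*h[:,1],y+s*h[:,0]+c*h[:,1],h[:,2]]
    for P in(cyl,h): cv2.fillConvexPoly(m,cv2.convexHull(np.round(proj(im,P)*4+1.5).astype(np.int32)),1)
    return cv2.resize(m.astype(np.float32),(560,420),interpolation=cv2.INTER_AREA)
def fitcup(g):
    D=[]
    for c in("top","side"):
        im=imaging.get_image(c); r=outline_of(c,"cup")
        if r and r[0]["p"]>.4: D.append((im,r[0]["mask"].astype(np.float32)))
    def cost(p): return sum(1-np.minimum(k,m).sum()/np.maximum(k,m).sum() for im,m in D for k in[cupmask(im,p)])
    S=np.array([g]+[[g[0]+.012,g[1],g[2]],[g[0],g[1]+.012,g[2]],[g[0],g[1],g[2]+.2]])
    r=minimize(cost,g,method="Nelder-Mead",options=dict(initial_simplex=S,xatol=1e-4,fatol=1e-4))
    return r.x,r.fun,len(D)
E
python3 - <<'E'
from fit import *
T=imaging.get_image("top");S=imaging.get_image("side")
tp=lambda u,v:(150+(u+.5)/6-.5,200+(v+.5)/6-.5); sp=lambda u,v:(220+(u+.5)/5-.5,220+(v+.5)/5-.5)
# dispenser frame x back from lip; pairs
C=[(T,(0,-21.5,75),(tp(520,122))),(T,(0,21.5,75),tp(533,198)),
(T,(222.5,-43,146),tp(60,195)),(T,(177.5,-43,146),tp(147,175)),(T,(177.5,43,146),tp(190,330)),(T,(222.5,43,146),tp(107,360)),
(S,(222.5,-43,146),sp(95,362)),(S,(222.5,43,146),sp(280,388)),(S,(177.5,-43,146),sp(122,290)),(S,(177.5,43,146),sp(295,312))]
def res(p,full=False):
    c,s=np.cos(p[2]),np.sin(p[2]); o=[]
    for im,q,uv in C:
        q=np.array(q)/1000; w=[p[0]+c*q[0]-s*q[1],p[1]+s*q[0]+c*q[1],q[2]]
        o.append(proj(im,w)[0]-uv)
    return np.array(o) if full else np.ravel(o)
for sg in(1,-1):
    if sg<0: C=[(a,(b[0],-b[1],b[2]),d) for a,b,d in C]
    r=least_squares(res,[.46,.1,1.9],loss="soft_l1"); print(sg,r.x,r.cost); 
    if r.cost<30: print(res(r.x,1).round(1).tolist()); p=r.x
c,s=np.cos(p[2]),np.sin(p[2])
for n,q in(("drop",(-.025,0)),("lip",(0,0)),("paddle",(.2,0)),("footend",(.23,0))): print(n,p[0]+c*q[0]-s*q[1],p[1]+s*q[0]+c*q[1])
for a in(0,): print(fitcup(np.array([.6,-.27,.4])))
for n,cam,im in(("seal","top",T),("seal","side",S),("clear_lid","top",T)):
    imaging.get_image(cam); m=outline_of(cam,n)[0]["mask"]; v,u=np.nonzero(m); (x,y),_=cv2.minEnclosingCircle(np.c_[u,v].astype(np.float32)); print(n,onz(im,x,y,.003))
E
```

```text
1 [0.48778921 0.06903034 1.89049959] 10.739691827612175
[[-1.4, 0.0], [0.7, 0.7], [-1.3, 1.4], [-0.9, 0.0], [0.5, 2.3], [-0.7, 2.1], [-1.0, -1.3], [0.0, -1.2], [-2.1, -1.9], [-0.0, -1.3]]
-1 [0.44918945 0.06560889 1.36484686] 300.26823478295216
drop 0.4956463353964304 0.045297118209546045
lip 0.48778921354412597 0.06903033620032935
paddle 0.4249322387256905 0.25889608012659576
footend 0.41550369250292524 0.28737594171553577
(array([ 0.59155194, -0.26339841,  0.44257831]), np.float64(0.5930949449539185), 2)Traceback (most recent call last):
  File "<stdin>", line 22, in <module>
IndexError: list index out of range
```

Run:
```python
from fit import *
T=imaging.get_image("top");S=imaging.get_image("side")
print("cup",[fitcup(np.array([.592,-.265,a])) for a in(-.3,-.5)])
# vase: top opening & base
for z in(0,.1,.15,.2): print(z,"vase top-cam opening",onz(T,420,168,z).round(3),"side-cam opening",onz(S,300,127,z).round(3), "widest left edge",onz(T,380,185,z).round(3))
print("vase base side edges",onz(S,277,165,0),onz(S,322,165,0),onz(S,299,171,0))
# overlay
p=np.array([.4878,.0690,1.8905]);c,s=np.cos(p[2]),np.sin(p[2])
W=lambda q:[p[0]+c*q[0]-s*q[1],p[1]+s*q[0]+c*q[1],q[2]]
L=[[(.03,-.045,0),(.03,.045,0)],[(0,-.0215,.075),(0,.0215,.075)],[(.168,-.0215,.12),(.168,.0215,.12)],[(0,0,.062),(.168,0,.086)],[(.05,-.03,.186),(.05,.03,.186)],[(.12,-.04,.135),(.12,.04,.135)],
[(.1775,-.043,.146),(.2225,-.043,.146),(.2225,.043,.146),(.1775,.043,.146),(.1775,-.043,.146)],[(.23,-.045,.0),(.23,.045,0)]]
k=fitcup(np.array([.592,-.265,-.3]))[0]; t=np.linspace(0,6.283,40)
out=[]
for im,(x0,y0,w,h),n in((T,(150,200,130,80),0),(S,(225,220,110,110),0),(T,(315,165,60,80),1),(S,(260,165,70,50),1)):
    f=4 if not n else 5
    a=cv2.resize(im["color"][y0:y0+h,x0:x0+w,::-1],None,fx=f,fy=f,interpolation=cv2.INTER_CUBIC); a=cv2.convertScaleAbs(a,alpha=1.5)
    lines=[[W(q) for q in l] for l in L] if not n else [np.c_[k[0]+.045*np.cos(t),k[1]+.045*np.sin(t),0*t+z] for z in(0,.05)]+[[(k[0]-r*np.cos(k[2]),k[1]-r*np.sin(k[2]),.048) for r in(.045,.122)]]
    for l in lines: cv2.polylines(a,[np.round((proj(im,l)-[x0,y0]+.5)*f-.5).astype(np.int32)],False,(0,0,255),1)
    out.append(a)
C=np.zeros((600,800,3),np.uint8)
C[0:320,0:520]=out[0]; b=out[1][:280]; C[320:600,0:440]=b; C[0:400,500:800]=out[2]; C[400:600,445:795]=out[3][:200,:350]
cv2.imwrite("pics/ov.png",C)
```

```text
cup [(array([ 0.59463768, -0.26518074, -0.44736369]), np.float64(0.21016919612884521), 2), (array([ 0.59020657, -0.26265752, -0.45940322]), np.float64(1.0784097909927368), 2)]
0 vase top-cam opening [ 0.692 -0.521  0.   ] side-cam opening [ 0.765 -0.743  0.   ] widest left edge [ 0.634 -0.389  0.   ]
0.1 vase top-cam opening [ 0.669 -0.491  0.1  ] side-cam opening [ 0.691 -0.565  0.1  ] widest left edge [ 0.615 -0.367  0.1  ]
0.15 vase top-cam opening [ 0.658 -0.476  0.15 ] side-cam opening [ 0.655 -0.476  0.15 ] widest left edge [ 0.606 -0.356  0.15 ]
0.2 vase top-cam opening [ 0.647 -0.461  0.2  ] side-cam opening [ 0.618 -0.387  0.2  ] widest left edge [ 0.597 -0.345  0.2  ]
vase base side edges [ 0.71365056 -0.41383034  0.        ] [ 0.56086064 -0.49982254  0.        ] [ 0.6217311  -0.41755964  0.        ]
```

View pics/ov.png

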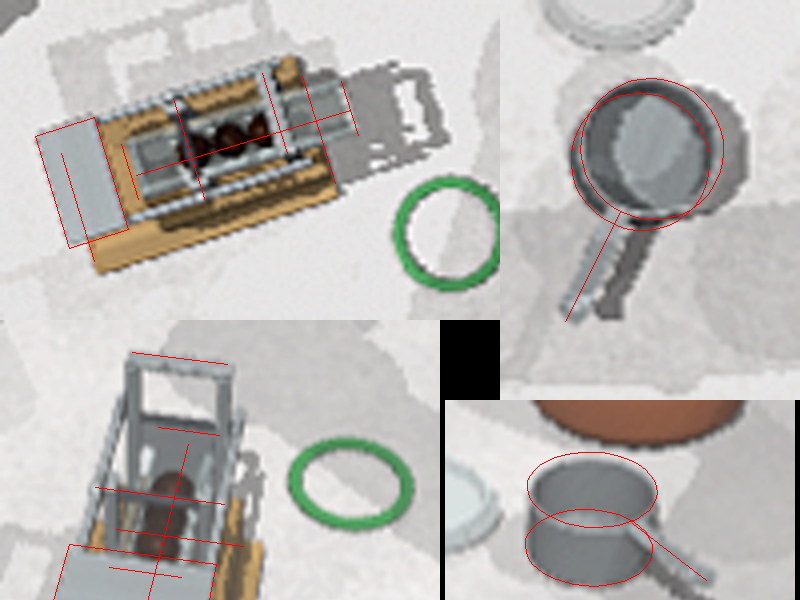

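Overlay agrees to about 1 px (about 3 mm). The cup is near (0.592,-0.264), the drop point near (0.496,0.045), and the push direction almost follows the chute. I'll cradle the cup from behind with half-open fingers, going around the jug and vase.

Emit:
move_arm([
  [1.5,4,0.5,0,0,8],
  [1.5,4,0.5,0,0,8],
  [1.5,4,0.5,0,0,8],
  [1.5,4,0.5,0,0,8],
  [1.5,4,0.5,0,0,8],
  [1.5,4,0.5,0,0,8],
  [4,0.5,0,0,0,8],
  [4,0.5,0,0,0,8],
], grip=0.54)

```text
clock: 3.2
position: [0.3506, -0.3477, 0.2534]
ee_rot: [2.387, 2.04, -0.001]
force: [0.0, -0.8, -0.1]
width: 0.54
```

Run:
```python
from h import *
s=monitor.observe(); R=cv2.Rodrigues(np.array(s["ee_rot"]))[0]
print(s["clock"],s["position"],s["width"],s["joints"]); print(R.round(3)); print("yaw of tool y",np.degrees(np.arctan2(R[1,1],R[0,1])))
```

```text
3.2 [ 0.35058148 -0.34774436  0.25337051] 0.5404217612518858 [ 0.93980266  0.2169121  -0.32034365  1.81910204  0.07659799  1.11564781
  0.43624253]
[[ 0.156  0.988  0.001]
 [ 0.988 -0.156 -0.002]
 [-0.002  0.001 -1.   ]]
yaw of tool y -8.974428986416973
```

Emit:
move_arm([
  [4.35,0.33,0,0,0,6.6],
  [4.35,0.33,0,0,0,6.6],
  [4.35,0.33,0,0,0,6.6],
  [4.35,0.33,0,0,0,6.5],
  [4.35,0.33,0,0,0,0],
  [4.35,0.33,0,0,0,0],
  [0,0,0,0,0,0],
])

```text
clock: 3.9
position: [0.6157, -0.3255, 0.2506]
ee_rot: [-1.862, -2.529, -0.005]
force: [0.6, 0.7, -0.5]
width: 0.54
```

```bash
cat >> h.py <<'E'
def wcam():
    s=monitor.observe(); im=imaging.get_image("wrist")
    A=np.eye(4); A[:3,:3]=cv2.Rodrigues(np.array(s["ee_rot"]))[0]; A[:3,3]=s["position"]
    E=np.linalg.inv(A@np.array(im["mount"])); im["rvec"]=cv2.Rodrigues(E[:3,:3])[0].ravel(); im["tvec"]=E[:3,3]; return im
E
python3 - <<'E'
from h import *
s=monitor.observe(); print(s["clock"],s["position"],s["ee_rot"])
im=wcam(); k=(.592,-.264,-.45); t=np.linspace(0,6.283,40)
r=outline_of("wrist","cup"); print([(x["p"],x["rect"]) for x in r[:2]])
a=im["color"][:,:,::-1].copy()
for z in(0,.05): cv2.polylines(a,[np.round(proj(im,np.c_[k[0]+.045*np.cos(t),k[1]+.045*np.sin(t),0*t+z])).astype(np.int32)],True,(0,0,255),1)
b=s["position"]
for L in(-.044,-.025,.025,.044):
    P=[(b[0]+L*.955+e*-.297,b[1]+L*.297+e*.955,.012) for e in(-.0095,.0095)]
    cv2.polylines(a,[np.round(proj(im,P)).astype(np.int32)],False,(255,0,0),2)
cv2.imwrite("pics/w1.png",a)
E
```

```text
3.9 [ 0.61565558 -0.32550092  0.25058142] [-1.86179626 -2.52942889 -0.00547484]
[(0.76, [172.7, 21.1, 152.1, 139.1])]
```

View pics/w1.png

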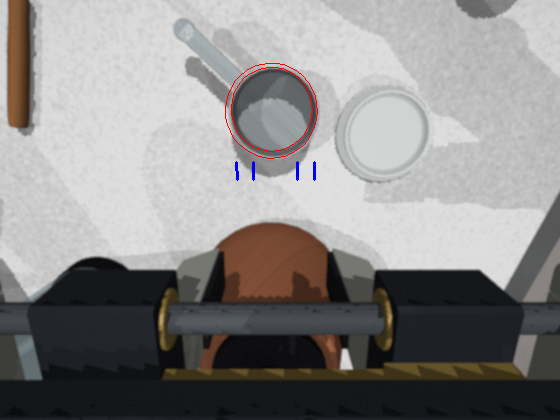

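Run:
```python
from h import *
print(np.array(imaging.get_image("wrist")["mount"]).round(3))
im=imaging.get_image("top")
for n in("jug",): print([(r["p"],r["rect"]) for r in outline_of("top",n)])
```

```text
[[ 0.001 -0.954 -0.299  0.082]
 [ 1.     0.001  0.001 -0.001]
 [-0.    -0.299  0.954 -0.162]
 [ 0.     0.     0.     1.   ]]
[(0.7, [429.1, 211.5, 49.6, 53.9])]
```

Emit:
move_arm([
  [0,0,-4,0,0,0],
  [0,0,-4,0,0,0],
  [0,0,-4,0,0,0],
  [0,0,-3.5,0,0,0],
  [0,0,-2.5,0,0,0],
  [0,0,-2,0,0,0],
  [0,0,-2,0,0,0],
  [0,0,0,0,0,0],
])

```text
clock: 4.95
position: [0.6078, -0.3292, 0.0302]
ee_rot: [-1.868, -2.521, 0.003]
force: [-0.9, -0.4, 0.5]
width: 0.544
```

Emit:
move_arm([
  [0.5,0.15,0,0,0,0],
  [-0.24,0.76,0,0,0,0],
  [-0.18,0.57,0,0,0,0],
  [-0.18,0.57,0,0,0,0],
  [-0.24,0.76,0,0,0,0],
  [-0.3,0.95,0,0,0,0],
  [-0.42,1.34,0,0,0,0],
  [-0.42,1.34,0,0,0,0],
])

```text
clock: 5.75
position: [0.5957, -0.2632, 0.0325]
ee_rot: [1.868, 2.525, 0.0]
force: [0.4, -1.4, 1.6]
width: 0.544
```

Emit:
move_arm([
  [-0.42,1.34,0,0,0,0],
  [-0.42,1.34,0,0,0,0],
  [-0.42,1.34,0,0,0,0],
  [-0.42,1.34,0,0,0,0],
  [-0.36,1.14,0,0,0,0],
  [-0.24,0.76,0,0,0,0],
  [-0.12,0.38,0,0,0,0],
  [0,0,0,0,0,0],
])

```text
clock: 6.55
position: [0.5717, -0.1873, 0.0322]
ee_rot: [-1.867, -2.526, -0.0]
force: [-0.9, 0.2, 0.4]
width: 0.542
```

Run:
```python
from fit import *
s=monitor.observe(); b=np.array(s["position"]); print(s["clock"],b,s["force"])
im=wcam(); r=outline_of("wrist","cup"); print([(x["p"],x["rect"]) for x in r[:2]])
g=b[:2]+.047*np.array([-.299,.954]); print("expected cup",g, fitcup(np.array([*g,-.45])))
save(im,"w2.png")
```

```text
6.55 [ 0.57171552 -0.1872734   0.03223016] [-0.85836479  0.21417246  0.44771923]
[(0.72, [54.4, 0.7, 331.9, 273.8])]
expected cup [ 0.55766252 -0.1424354 ] (array([ 0.55478675, -0.13941776, -0.45232721]), np.float64(0.2958552837371826), 2)
```

View pics/w2.png

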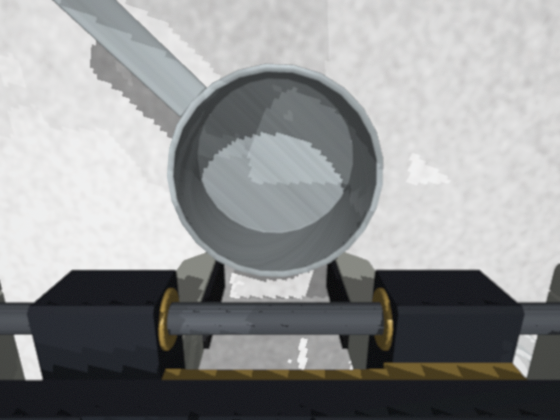

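The cup is cradled centrally between the fingers, with its rim from 170 to 382 px and its handle clear.

Emit:
move_arm([
  [-0.22,0.66,0,0,0,0],
  [-0.38,1.14,0,0,0,0],
  [-0.44,1.33,0,0,0,0],
  [-0.44,1.33,0,0,0,0],
  [-0.44,1.33,0,0,0,0],
  [-0.44,1.33,0,0,0,0],
  [-0.44,1.33,0,0,0,0],
  [-0.44,1.33,0,0,0,0],
])

```text
clock: 7.65
position: [0.5392, -0.0889, 0.0324]
ee_rot: [1.868, 2.526, 0.0]
force: [-0.9, -1.2, -0.1]
width: 0.537
```

Emit:
move_arm([
  [-0.44,1.33,0,0,0,0],
  [-0.44,1.33,0,0,0,0],
  [-0.38,1.14,0,0,0,0],
  [-0.32,0.95,0,0,0,0],
  [-0.25,0.76,0,0,0,0],
  [-0.19,0.57,0,0,0,0],
  [-0.1,0.3,0,0,0,0],
  [0,0,0,0,0,0],
])

```text
clock: 8.45
position: [0.5184, -0.0261, 0.0324]
ee_rot: [1.868, 2.526, 0.0]
force: [0.8, 0.1, -0.7]
width: 0.539
```

Run:
```python
from fit import *
s=monitor.observe(); b=np.array(s["position"]); print(s["clock"],b,s["force"])
im=wcam(); g=b[:2]+.048*np.array([-.299,.954]); print("expected cup",g)
save(im,"w3.png")
```

```text
8.45 [ 0.51837713 -0.02610206  0.03237434] [ 0.8411231   0.1003184  -0.66645003]
expected cup [0.50402513 0.01968994]
```

View pics/w3.png

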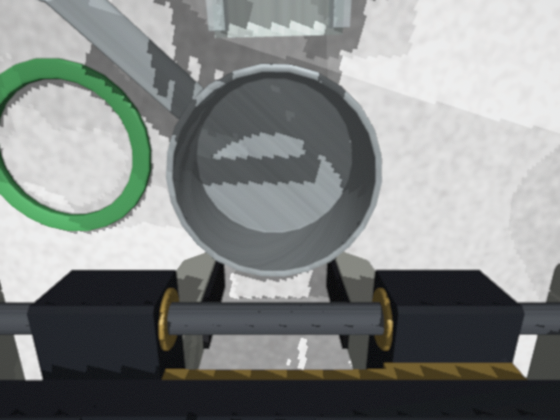

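Run:
```python
from h import *
im=wcam(); 
for u,v,z in((226,37,.062),(326,35,.062),(276,36,.062),(275,170,.05),(275,275,.05),(275,66,.05)): print(onz(im,u,v,z).round(4))
```

```text
[0.4726 0.0642 0.062 ]
[0.5046 0.0747 0.062 ]
[0.4886 0.0694 0.062 ]
[0.5024 0.0232 0.05  ]
[ 0.5164 -0.0225  0.05  ]
[0.4908 0.0611 0.05  ]
```

Emit:
move_arm([
  [-0.13,0.4,0,0,0,0],
  [-0.2,0.6,0,0,0,0],
  [-0.2,0.6,0,0,0,0],
  [-0.17,0.5,0,0,0,0],
  [-0.13,0.4,0,0,0,0],
  [-0.07,0.25,0,0,0,0],
  [0,0,0,0,0,0],
])

```text
clock: 9.25
position: [0.5093, 0.0017, 0.0324]
ee_rot: [-1.867, -2.526, -0.0]
force: [0.3, 0.6, -0.6]
width: 0.542
```

Run:
```python
from fit import *
s=monitor.observe(); b=np.array(s["position"]); print(s["clock"],b,s["force"])
print(fitcup(np.array([.495,.046,-.45])))
im=wcam(); save(im,"w4.png")
```

```text
9.25 [0.50925224 0.00167666 0.03237749] [ 0.33097107  0.56324137 -0.60497985]
(array([ 0.48826841,  0.04809223, -0.45438767]), np.float64(1.378685474395752), 2)
```

View pics/w4.png

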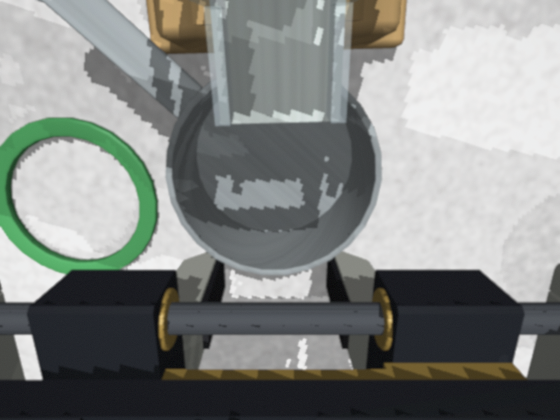

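The cup stands under the lip, with the chute end at row 124 inside the rim (170–380). I'll back off, rise, and go over to the paddle with closed fingers.

Emit:
move_arm([
  [0.3,-0.95,0,0,0,0],
  [0.6,-1.9,0,0,0,0],
  [0.6,-1.9,0,0,0,0],
  [0,0,4,0,0,0],
  [0,0,4.9,0,0,0],
  [0,0,4.9,0,0,0],
  [0,0,4.9,0,0,0],
  [0,0,4.9,0,0,0],
])

```text
clock: 10.3
position: [0.524, -0.0474, 0.2706]
ee_rot: [1.869, 2.525, 0.0]
force: [1.2, -0.6, -0.6]
width: 0.54
```

Emit:
move_arm([
  [-1.3,4,1,0,0,0],
  [-1.4,4.4,0,0,0,0],
  [-1.4,4.4,0,0,0,0],
  [-1.4,4.4,0,0,0,0],
  [-1.4,4.4,0,0,0,0],
  [-1.4,4.4,0,0,0,0],
  [-1.4,4,0,0,0,0],
  [0,0,0,0,0,0],
], grip=0, force=10)

```text
clock: 11.1
position: [0.4248, 0.2591, 0.2789]
ee_rot: [-1.857, -2.532, -0.004]
force: [0.3, 0.2, -0.0]
width: 0.004
```

Run:
```python
from fit import *
s=monitor.observe(); b=np.array(s["position"]); print(s["clock"],b,s["force"],s["width"])
im=wcam(); T=imaging.get_image("top")
a=im["color"][:,:,::-1].copy()
p=np.array([.4882,.0692,1.8905]);c,s_=np.cos(p[2]),np.sin(p[2])
Q=[[p[0]+c*x-s_*y,p[1]+s_*x+c*y,.146] for x,y in((.1775,-.043),(.2225,-.043),(.2225,.043),(.1775,.043))]
cv2.polylines(a,[np.round(proj(im,Q)).astype(np.int32)],True,(0,0,255),1)
r=outline_of("wrist","paddle"); print([(x["p"],x["rect"]) for x in r[:2]])
cv2.imwrite("pics/w5.png",a)
```

```text
11.1 [0.42476586 0.25905596 0.27893593] [ 0.2992655   0.22493499 -0.01631135] 0.0037034669291109465
[(0.62, [227.0, 168.5, 101.5, 100.1])]
```

View pics/w5.png

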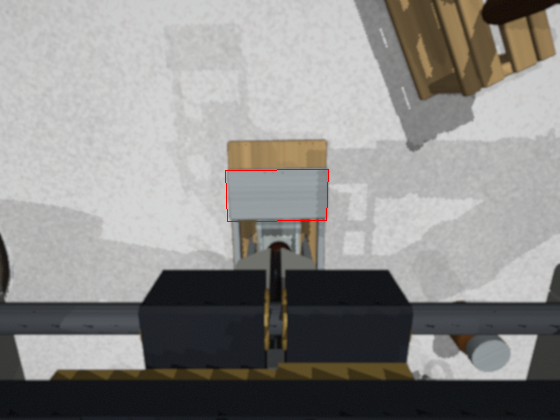

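The predicted paddle outline coincides with the actual one. Pressing now.

Emit:
move_arm([
  [0,0,-4,0,0,0],
  [0,0,-4,0,0,0],
  [0,0,-2.5,0,0,0],
  [0,0,-0.8,0,0,0],
  [0,0,-0.8,0,0,0],
  [0,0,-0.8,0,0,0],
  [0,0,-0.8,0,0,0],
])

```text
clock: 11.95
position: [0.4283, 0.2538, 0.1418]
ee_rot: [1.869, 2.524, 0.003]
force: [-0.2, 0.2, 3.9]
width: 0.005
```

Emit:
move_arm([
  [0,0,-0.5,0,0,0],
  [0,0,-0.4,0,0,0],
  [0,0,-0.2,0,0,0],
  [0,0,0,0,0,0],
])

```text
clock: 12.35
position: [0.4278, 0.2543, 0.1306]
ee_rot: [1.868, 2.526, 0.002]
force: [1.5, 2.4, 3.8]
width: 0.002
```

Emit:
move_arm([
  [0,0,-0.2,0,0,0],
  [0,0,-0.2,0,0,0],
  [0,0,0,0,0,0],
])

```text
clock: 12.65
position: [0.4276, 0.2538, 0.1263]
ee_rot: [1.868, 2.526, 0.001]
force: [1.1, 2.7, 4.2]
width: 0.009
```

Run:
```python
from h import *
s=monitor.observe(); print(s["clock"],s["position"],s["force"])
S=imaging.get_image("side"); T=imaging.get_image("top")
for c in("side","top"):
  for n in("ball1","ball2","ball3"): print(c,n,[(round(r["p"],2),r["rect"]) for r in outline_of(c,n)[:3]])
a=cv2.resize(S["color"][190:310,220:320,::-1],None,fx=5,fy=5,interpolation=cv2.INTER_CUBIC); cv2.imwrite("pics/s6.png",cv2.convertScaleAbs(a,alpha=1.6))
```

```text
12.65 [0.4275568  0.25382053 0.12632966] [1.12663802 2.71072153 4.17892701]
side ball1 []
side ball2 []
side ball3 []
top ball1 [(0.53, [212.5, 228.2, 7.2, 7.4]), (0.51, [205.3, 229.2, 2.6, 8.3]), (0.49, [200.7, 234.4, 1.4, 4.7])]
top ball2 [(0.53, [212.5, 228.2, 7.2, 7.4]), (0.51, [205.3, 229.2, 2.6, 8.3]), (0.49, [200.7, 234.4, 1.4, 4.7])]
top ball3 [(0.53, [212.5, 228.2, 7.2, 7.4]), (0.51, [205.3, 229.2, 2.6, 8.3]), (0.49, [200.7, 234.4, 1.4, 4.7])]
```

View pics/s6.png

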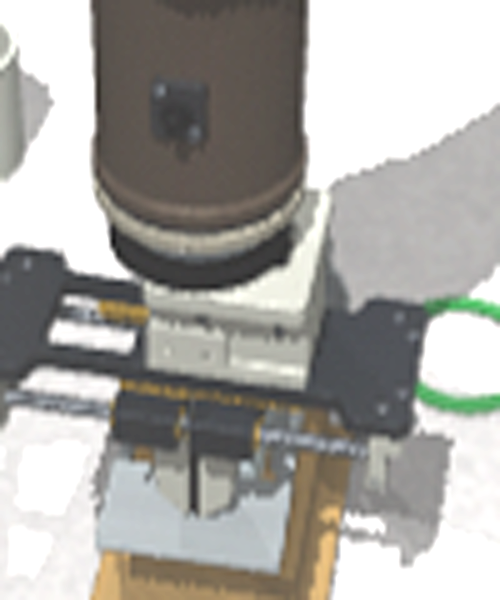

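Emit:
move_arm([
  [0,0,-0.2,0,0,0],
  [0,0,-0.2,0,0,0],
  [0,0,0,0,0,0],
])

```text
clock: 13.35
position: [0.4274, 0.2533, 0.122]
ee_rot: [1.869, 2.525, -0.001]
force: [3.4, 2.8, 3.9]
width: 0.003
```

```bash
cat > ck.py <<'E'
from h import *
s=monitor.observe(); print(s["clock"],np.round(s["position"],4),np.round(s["force"],2))
T=imaging.get_image("top")
print([(round(r["p"],2),r["rect"]) for r in outline_of("top","ball1")[:4]])
E
python3 ck.py
```

```text
13.35 [0.4274 0.2533 0.122 ] [3.44 2.8  3.93]
[(0.43, [205.2, 229.4, 4.8, 8.3])]
```

Emit:
move_arm([
  [0,0,-0.2,0,0,0],
  [0,0,0,0,0,0],
  [0,0,0,0,0,0],
  [0,0,0,0,0,0],
  [0,0,0,0,0,0],
])

```text
clock: 13.95
position: [0.4273, 0.2533, 0.1203]
ee_rot: [1.869, 2.525, -0.001]
force: [2.3, -0.7, 4.0]
width: 0.003
```

```bash
python3 ck.py
python3 - <<'E'
from h import *
T=imaging.get_image("top"); W=wcam()
a=cv2.resize(T["color"][205:265,155:265,::-1],None,fx=5,fy=5,interpolation=cv2.INTER_CUBIC); a=cv2.convertScaleAbs(a,alpha=1.5)
b=W["color"][:,:,::-1]; b=cv2.resize(b,(400,300)); C=np.zeros((600,560,3),np.uint8); C[:300,:550]=a; C[300:,:400]=b; cv2.imwrite("pics/t7.png",C)
E
```

```text
13.95 [0.4273 0.2533 0.1203] [ 2.33 -0.72  4.02]
[(0.55, [199.1, 233.1, 6.3, 6.8]), (0.41, [209.0, 230.0, -0.4, 7.5])]
```

View pics/t7.png

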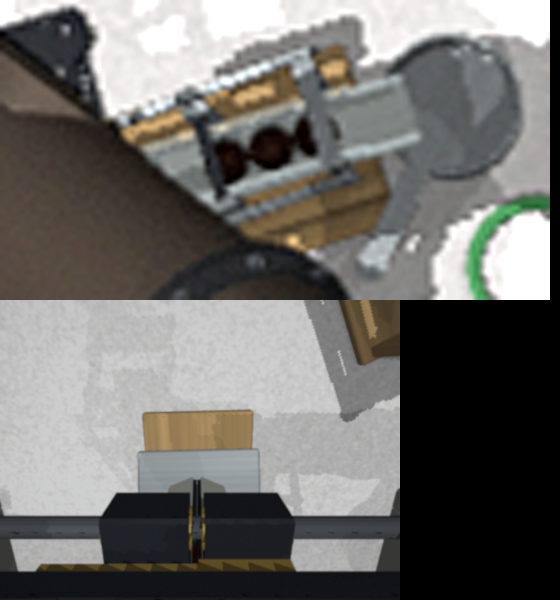

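```bash
python3 ck.py
python3 - <<'E'
from h import *
W=wcam(); print(W["fx"],W["cx"],W["cy"])
p=np.array([.4882,.0692,1.8905]);c,s_=np.cos(p[2]),np.sin(p[2])
r=outline_of("wrist","paddle"); print([(x["p"],x["rect"]) for x in r[:2]])
for th in(.25,.35,.45,.55,.65):
    q=[]
    for X,Z in((.1025,.011),(.0575,.011)):
        x=.12+X*np.cos(th)+Z*np.sin(th); z=.135-X*np.sin(th)+Z*np.cos(th)
        q+=[[p[0]+c*x-s_*y,p[1]+s_*x+c*y,z] for y in(-.043,.043)]
    print(th,proj(W,q).round(0).tolist())
g=cv2.cvtColor(W["color"],cv2.COLOR_RGB2GRAY); 
print(g[190:300:4,210].tolist()); print(g[230,180:380:4].tolist())
E
```

```text
14.15 [0.4273 0.2534 0.1203] [ 2.09 -0.12  3.79]
[(0.51, [200.7, 232.2, 9.7, 7.8]), (0.46, [205.0, 229.7, 6.7, 7.1]), (0.16, [321.5, 140.6, 34.2, 34.2])]
358.71016979347866 275.2093873163783 206.75504753098699
[(0.6, [192.0, 208.0, 174.1, 62.0])]
0.25 [[366.0, 211.0], [185.0, 215.0], [366.0, 304.0], [188.0, 307.0]]
0.35 [[361.0, 208.0], [190.0, 212.0], [363.0, 299.0], [191.0, 302.0]]
0.45 [[356.0, 208.0], [195.0, 211.0], [361.0, 295.0], [194.0, 298.0]]
0.55 [[352.0, 210.0], [199.0, 213.0], [358.0, 292.0], [196.0, 295.0]]
0.65 [[349.0, 213.0], [203.0, 216.0], [356.0, 291.0], [199.0, 294.0]]
[131, 130, 129, 129, 128, 123, 142, 150, 151, 152, 149, 149, 150, 147, 151, 146, 147, 148, 144, 147, 58, 21, 22, 20, 20, 21, 20, 21]
[186, 193, 191, 170, 152, 154, 149, 150, 150, 151, 149, 150, 150, 152, 151, 152, 151, 151, 153, 153, 153, 152, 153, 153, 153, 154, 160, 161, 161, 161, 161, 162, 162, 163, 164, 164, 164, 165, 165, 165, 165, 165, 165, 165, 165, 160, 172, 179, 182, 180]
```

Rear-edge pixels put the lever at roughly 0.37 rad, so it isn't at its stop and the balls are still held. I'll press on in small steps, watching the force.

Emit:
move_arm([
  [0,0,-0.2,0,0,0],
  [0,0,-0.2,0,0,0],
  [0,0,0,0,0,0],
  [0,0,0,0,0,0],
])

```text
clock: 14.75
position: [0.4272, 0.2534, 0.1163]
ee_rot: [-1.868, -2.526, 0.001]
force: [-0.6, -0.9, 6.0]
width: 0.005
```

```bash
python3 ck.py
```

```text
14.75 [0.4272 0.2534 0.1163] [-0.57 -0.9   6.02]
[(0.52, [220.3, 227.6, 5.8, 5.0]), (0.47, [229.6, 222.9, 8.7, 9.1]), (0.4, [211.7, 229.0, 4.6, 8.5])]
```

The balls are rolling. I'll go a little further down and hold.

Emit:
move_arm([
  [0,0,-0.2,0,0,0],
  [0,0,0,0,0,0],
  [0,0,0,0,0,0],
  [0,0,0,0,0,0],
  [0,0,0,0,0,0],
  [0,0,0,0,0,0],
  [0,0,0,0,0,0],
  [0,0,0,0,0,0],
])

```text
clock: 15.65
position: [0.4272, 0.2535, 0.1144]
ee_rot: [-1.868, -2.526, 0.001]
force: [0.5, -0.7, 5.8]
width: 0.009
```

```bash
python3 ck.py
```

```text
15.65 [0.4272 0.2535 0.1144] [ 0.52 -0.7   5.78]
[(0.5, [179.1, 214.0, 59.7, 39.0])]
```

Emit:
move_arm([
  [0,0,-0.2,0,0,0],
  [0,0,-0.2,0,0,0],
  [0,0,0,0,0,0],
])

```text
clock: 16.05
position: [0.4274, 0.2535, 0.1109]
ee_rot: [1.868, 2.525, -0.0]
force: [-1.6, -2.4, 13.8]
width: 0.005
```

```bash
python3 ck.py
```

```text
16.05 [0.4274 0.2535 0.1109] [-1.58 -2.41 13.83]
[]
```

The lever is at its stop (13.8 N). I've used all 12 pictures, so I'll hold and check numerically for dark-brown blobs in the chute and the cup.

Emit:
move_arm([
  [0,0,0,0,0,0],
  [0,0,0,0,0,0],
  [0,0,0,0,0,0],
  [0,0,0,0,0,0],
  [0,0,0,0,0,0],
  [0,0,0,0,0,0],
])

```text
clock: 16.75
position: [0.4274, 0.2536, 0.111]
ee_rot: [1.868, 2.525, -0.0]
force: [-0.1, -2.3, 11.4]
width: 0.003
```

```bash
cat > balls.py <<'E'
from h import *
for c in("top","side"):
    im=imaging.get_image(c); C=im["color"].astype(int)
    br=((C[...,0]-C[...,2]>10)&(C.max(2)<80)).astype(np.uint8)
    t=np.linspace(0,6.283,40); m=np.zeros((420,560),np.uint8)
    cv2.fillConvexPoly(m,cv2.convexHull(np.vstack([proj(im,np.c_[.495+.042*np.cos(t),.0465+.042*np.sin(t),0*t+z]) for z in(.0,.05)]).astype(np.int32)),1)
    k=np.zeros((420,560),np.uint8); p=[.4882,.0692];d=np.array([-.314,.949]);n=np.array([.949,.314])
    cv2.fillConvexPoly(k,cv2.convexHull(np.array([proj(im,[[*(p+d*x+n*y),.062+.14*x+h]])[0] for x in(.01,.16) for y in(-.0165,.0165) for h in(0,.028)]).astype(np.int32)),1)
    k[m>0]=0
    for nm,q in(("cup",m),("chute",k)):
        v,u=np.nonzero(br&q); print(c,nm,len(u),(u.mean().round(1),v.mean().round(1)) if len(u) else"")
    print(c,[(round(r["p"],2),r["rect"]) for r in outline_of(c,"ball1")[:4]])
s=monitor.observe(); print(s["clock"],s["force"])
E
python3 balls.py
python3 - <<'E'
import sys; sys.path.insert(0,".")
import cv2,numpy as np
C=cv2.imread("pics/top0.png")[:,:,::-1].astype(int); print("start chute brown", ((C[...,0]-C[...,2]>10)&(C.max(2)<80))[220:245,190:240].sum(), C[235,207],C[232,216])
E
```

```text
top cup 51 (np.float64(248.1), np.float64(223.2))
top chute 2 (np.float64(187.0), np.float64(246.0))
top [(0.6, [237.1, 213.4, 7.3, 9.1]), (0.38, [250.0, 219.9, 8.1, 7.6])]
side cup 5 (np.float64(266.8), np.float64(238.0))
side chute 36 (np.float64(261.9), np.float64(275.0))
side []
16.95 [-1.28630738 -2.59357511 12.00987819]
start chute brown 188 [42 27 21] [22  6  0]
```

Emit:
move_arm([
  [0,0,0.8,0,0,0],
  [0,0,1.2,0,0,0],
  [0,0,1.5,0,0,0],
  [0,0,2,0,0,0],
  [0,0,3,0,0,0],
  [0,0,4,0,0,0],
  [0,0,4,0,0,0],
  [0,0,0,0,0,0],
])

```text
clock: 17.75
position: [0.4286, 0.2551, 0.2806]
ee_rot: [1.866, 2.523, 0.01]
force: [0.3, 1.0, -0.8]
width: 0.009
```

Emit:
move_arm([
  [1.3,-4,1,0,0,0],
  [1.4,-4.4,0,0,0,0],
  [1.4,-4.4,0,0,0,0],
  [1.4,-4.4,0,0,0,0],
  [1.4,-4.4,0,0,0,0],
  [1.4,-4.4,0,0,0,0],
  [1.4,-4,0,0,0,0],
  [0,0,0,0,0,0],
])

```text
clock: 18.55
position: [0.5244, -0.0537, 0.2842]
ee_rot: [-1.88, -2.517, 0.005]
force: [-0.1, -1.1, -0.2]
width: 0.004
```

```bash
python3 balls.py
python3 - <<'E'
from fit import *
W=wcam(); C=W["color"].astype(int); br=((C[...,0]-C[...,2]>10)&(C.max(2)<80)).astype(np.uint8)
n,l,st,ce=cv2.connectedComponentsWithStats(br); print("wrist blobs",[(s.tolist(),c.round(0).tolist()) for s,c in zip(st,ce) if 100<s[4]<20000])
for o in("ball1","cup"): print(o,[(round(r["p"],2),r["rect"]) for r in outline_of("wrist",o)[:4]])
print("lip,cup centre px",proj(W,[[.4882,.0692,.062],[.495,.0465,.02],[.495,.0465,.05]]).round(0).tolist())
# bystander drift & paddle, vs. start
for c in("top","side"):
    A=cv2.imread(f"pics/{c}0.png")[:,:,::-1]; im=imaging.get_image(c); B=im["color"]
    p=np.array([.4882,.0692,1.8905]);cc,s_=np.cos(p[2]),np.sin(p[2])
    q=[[p[0]+cc*x-s_*y,p[1]+s_*x+cc*y,.146] for x,y in((.1775,-.043),(.2225,-.043),(.2225,.043),(.1775,.043))]
    m=np.zeros((420,560),np.uint8); cv2.fillConvexPoly(m,np.round(proj(im,q)).astype(np.int32),1); m=cv2.dilate(m,np.ones((5,5)))
    print(c,"paddle diff",np.abs(A.astype(int)-B)[m>0].mean().round(1))
    for n in("mug","jar","clear_lid","seal","spoon","jug","screwdriver1","lever"):
        print(n,[(round(r["p"],2),np.round(r["rect"],0).astype(int).tolist()) for r in outline_of(c,n)[:2]])
E
```

```text
top cup 43 (np.float64(248.2), np.float64(222.8))
top chute 0 
top [(0.48, [226.1, 212.3, 32.8, 46.7])]
side cup 3 (np.float64(282.7), np.float64(265.7))
side chute 0 
side []
18.75 [-0.55822433  0.82777712  0.19148304]
wrist blobs [([232, 20, 22, 12, 186], [244.0, 26.0]), ([301, 20, 17, 10, 140], [308.0, 25.0]), ([473, 48, 53, 49, 1596], [496.0, 75.0]), ([265, 56, 20, 10, 136], [275.0, 60.0]), ([286, 56, 21, 23, 347], [296.0, 66.0]), ([264, 94, 20, 22, 330], [274.0, 105.0]), ([78, 251, 18, 52, 138], [92.0, 280.0]), ([281, 288, 7, 63, 189], [284.0, 319.0]), ([23, 362, 390, 19, 3521], [234.0, 374.0])]
ball1 [(0.96, [264.0, 92.9, 22.3, 25.1]), (0.74, [267.8, 54.8, 18.1, 16.2]), (0.74, [286.9, 53.5, 25.0, 25.7])]
cup [(0.94, [181.0, 0.0, 137.0, 122.7]), (0.39, [262.9, 56.6, 27.2, 12.5])]
lip,cup centre px [[276.0, 55.0], [276.0, 81.0], [276.0, 80.0]]
top paddle diff 19.3
mug [(0.69, [249, 129, 33, 28])]
jar [(0.61, [211, 137, 20, 21]), (0.57, [335, 276, 39, 8])]
clear_lid [(0.97, [320, 143, 34, 34])]
seal [(0.55, [248, 244, 17, 29])]
spoon [(0.62, [331, 276, 45, 9])]
jug [(0.63, [416, 213, 59, 52])]
screwdriver1 [(0.68, [78, 214, 16, 10])]
lever [(0.82, [156, 216, 72, 45])]
side paddle diff 5.8
mug [(0.97, [198, 192, 26, 37])]
jar [(0.81, [177, 224, 19, 31])]
clear_lid [(0.7, [240, 175, 31, 19])]
seal [(0.81, [296, 248, 33, 24])]
spoon [(0.57, [347, 201, 26, 51])]
jug [(0.82, [341, 113, 48, 61])]
screwdriver1 [(0.66, [150, 340, 22, 43]), (0.58, [150, 307, 15, 38])]
lever [(0.92, [239, 244, 47, 56])]
```

Three balls show inside the cup in the wrist view, at (275,105), (277,62) and (299,66), against a cup centre at (276,80) with a radius of about 42 px. The chute is empty and the paddle outline is back at its starting place.

```bash
python3 -c "
from h import *
print(workorder.sign_off())"
```

```text
the job is handed in; nothing more can be done
None
```

The job is done and handed in at about 19 s on the robot's clock. I pushed the cup along the counter with half-open fingers until it stood under the lip. I pressed the paddle to its stop (about 14 N) and held it until the balls had rolled out. Then I released it and moved the arm clear.

**Last checks that agree:**
- **Balls:** the wrist view shows three balls inside the cup, two of them partly hidden under the lip. The chute is empty in both fixed cameras.
- **Paddle:** in the side view the lever's outline is back at its starting pixels, so I take the gate as shut. I didn't measure the gate itself.
- **Bystanders:** the outlines I checked in the side view are within a few pixels of where they started, but I didn't check the second screwdriver separately.

**Checks that failed or disagreed:**
- **Final cup fit:** fitting the cup's outline from the fixed cameras failed because the gripper and chute hid it. Its final position comes from the wrist view and the arm's own position.
- **Paddle depth:** the fingers went about 15 mm deeper than the given sizes predict before the lever reached its stop. I went by the force and the balls' motion instead.
- **Top view at the end:** the paddle region differed from the start picture, and the seal's and screwdriver's outlines were smaller. I took this to be the arm's shadow and the arm covering them. The picture limit was used up, so I couldn't look.

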